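Rack the microscope objectives by length

TASK

Put the four microscope objectives back on the lens rack in order of length, each standing upright in the middle of its own white pad: the shortest on the pad next to the red post, the longest on the pad next to the black post. They hold glass, so do not tip any of them over on the way.

Things in the scene. Friction and masses are not known exactly. Their poses are not given: they have to be found in the camera images.
- lens_red: Loose microscope objective with red nose and ring: an upright aluminium barrel, 28 mm diameter, on a black dust cap (30 mm diameter, 8 mm high), 44 mm tall in all; the barrel is cylindrical from 8 mm up to 35 mm above the bottom, then the nose tapers to 18 mm at the top. Origin at the centre of its underside, z up along the barrel; stands on the table at the start. About 50 to 160 g.
- lens_yellow: Loose microscope objective with yellow nose and ring: an upright aluminium barrel, 28 mm diameter, on a black dust cap (30 mm diameter, 8 mm high), 54 mm tall in all; the barrel is cylindrical from 8 mm up to 45 mm above the bottom, then the nose tapers to 18 mm at the top. Origin at the centre of its underside, z up along the barrel; stands on the table at the start. About 50 to 160 g.
- lens_green: Loose microscope objective with green nose and ring: an upright aluminium barrel, 28 mm diameter, on a black dust cap (30 mm diameter, 8 mm high), 64 mm tall in all; the barrel is cylindrical from 8 mm up to 55 mm above the bottom, then the nose tapers to 18 mm at the top. Origin at the centre of its underside, z up along the barrel; stands on the table at the start. About 50 to 160 g.
- lens_blue: Loose microscope objective with blue nose and ring: an upright aluminium barrel, 28 mm diameter, on a black dust cap (30 mm diameter, 8 mm high), 74 mm tall in all; the barrel is cylindrical from 8 mm up to 65 mm above the bottom, then the nose tapers to 18 mm at the top. Origin at the centre of its underside, z up along the barrel; stands on the table at the start. About 50 to 160 g.
- pad_a: Fixed round white pad, 46 mm diameter, 3 mm thick, at one end of the row. The row runs pad_a, b, c, d, 68 mm centre to centre, along the pads' own y axis (pad_a at +y). Origin at the centre of its underside, 20 mm above the table; its top, where an objective stands, is 3 mm higher. It lies on a dark steel rack: a fixed bar 76 mm deep, 340 long, 20 high.
- pad_b: Fixed round white pad, 46 mm diameter, 3 mm thick, second in the row, next to pad_a. The row runs pad_a, b, c, d, 68 mm centre to centre, along the pads' own y axis (pad_a at +y). Origin at the centre of its underside, 20 mm above the table; its top, where an objective stands, is 3 mm higher. It lies on a dark steel rack: a fixed bar 76 mm deep, 340 long, 20 high.
- pad_c: Fixed round white pad, 46 mm diameter, 3 mm thick, third in the row, next to pad_d. The row runs pad_a, b, c, d, 68 mm centre to centre, along the pads' own y axis (pad_a at +y). Origin at the centre of its underside, 20 mm above the table; its top, where an objective stands, is 3 mm higher. It lies on a dark steel rack: a fixed bar 76 mm deep, 340 long, 20 high.
- pad_d: Fixed round white pad, 46 mm diameter, 3 mm thick, at the other end of the row. The row runs pad_a, b, c, d, 68 mm centre to centre, along the pads' own y axis (pad_a at +y). Origin at the centre of its underside, 20 mm above the table; its top, where an objective stands, is 3 mm higher. It lies on a dark steel rack: a fixed bar 76 mm deep, 340 long, 20 high.
- red_post: Fixed small red post, 20 mm diameter and 18 mm high, on one end of the rack, in line with the pads and 51 mm from the centre of the end pad (either pad_a or pad_d: it changes from time to time); a black post of the same size stands at the other end. Origin at the centre of its underside, on the rack's top.
Mind the look-alikes: they are no part of the job. What is shaped like the lens_blue but orange is not meant.

How it is judged:
By the outcome, as a careful person would: the job done as asked, in the order asked, and still so for the second after the job is handed in, with the robot touching nothing.
It also fails if it takes over 120 s, if anything falls off the work surface, if the arm or the gripper's body presses on something with over 40 N, if the wrist force passes 120 N, or if a joint passes its speed limit or range.

ROBOT

A 6-joint arm with a two-finger parallel gripper is mounted at the origin on the work surface. World frame = base frame: x ahead of the robot, y to its left, z up, the work surface at z = 0. Lengths are in m, angles in rad, forces in N, time in s.
With the tool pointing down it reaches from about 0.35 to 0.975 m from the base axis. Payload 4.9 kg.
Tool frame: the origin (TCP) lies on the centre line of the jaws, within the pads' length; the fingertips stand 25 mm ahead of it and the grasp point (between the pads) lies 6 mm ahead of it; z points along the fingers, y is the line along which they close (so a half turn about z gives the same grasp; the last joint's range is limited). The gripper opens to 85 mm and grips with 20 to 120 N. Pads are 22 mm wide; open, the fingers measure 114 mm over their backs; the gripper's body (76 mm by 85 mm) begins 54 mm behind the grasp point. The pads swing forward as they close: fully open they stand 13 mm farther back than shut.
Start: joints at [1.202, 0.053, 1.613, -0, 1.476, -0.119], TCP at [0.154, 0.606, 0.256] pointing down, gripper open.
Joint ranges: [-3.01, 3.01], [-1.01, 2.22], [0.06, 2.58], [-1.02, 4.17], [0.09, 2.62], [-3.14, 3.14]. Speed limits (rad/s): [2.57, 2.57, 3.14, 3.14, 3.14, 3.14].

INTERFACE

Orientations are given as a unit quaternion [w, x, y, z].
In Python, from plant import state, grab_frame, get_calibration, job gives the robot as it stands. The module is installed in compiled form; this text tells all that it offers.
- The arm moves only by the tool move_arm, never from a script. Its argument "targets" is a list that holds one entry, the list of rows, each a list of 5 numbers: the opening in per cent of the stroke, from 0 (shut) to 100 (fully open), then the shift along the tool's x, y, z as a fraction of full scale, then the turn about the tool's z as a fraction of full scale. A call has 1 to 5 rows; each row shifts and turns the commanded pose from where the row before left it, along the tool's axes as they then stand; what a row does not reach is not made up. Full scale, the value 1, is 0.6 m for a shift and 6 degrees for a turn. A row lasts 1/12 s, in which the tool goes at most 41.7 mm and 7.16 degrees, less where a joint would pass 70% of its speed; a pose out of reach is approached as far as the arm can. A call with a number of a shift or a turn outside -1 to 1 is refused whole. A call with a gripper value outside its range is refused whole. The fingers move at their own pace and stop on an object; the grip force is fixed at half the most. Time passes only in rows, so rows that do not move let the fingers close. It gives the time, the measured TCP pose, the force, the opening and the grip force at its end, in the units of the state.
- state(): the state, without advancing time (a new reading comes with each control period).
- grab_frame(name): name is "scene" or "top" or "wrist"; returns the picture (420x560x3 uint8, red, green, blue); there is no depth.
- get_calibration(name): a dict with "vertical_fov" (degrees; the focal length in pixels is half the picture's height over the tangent of half this angle, whatever the lens; pixels are square), "cx", "cy" (the principal point, pixels), "R" (3x3) and "t" (3): a world point X has camera coordinates R X + t. Camera axes: x right, y down, z forward; pixel columns grow to the right and rows downward; lengths in m; the calibration is good to about 2 mm. The wrist camera is an equidistant fisheye: a pixel r from the principal point sees the ray r / f radians off the axis. A picture is of the moment at which its call begins: read the wrist's pose just before it. get_calibration takes no time and is no camera call; for the wrist camera it gives the pose at the moment of the call.
- job.job_done(): hands the job in; it is judged then, once.
The state is a dict: "time": time; "joint_pos": joint angles; "joint_vel": joint speeds; "joint_efforts": joint torques, N m; "tool_pos": TCP position; "tool_rot": TCP orientation; "contact_force": force on the tool from outside, world axes, zero at the start; "ft_torque": the same for the moment, N m; "gripper_width": opening from 0.0 (shut) to 1.0 (fully open); "grasp_force": force on a finger pad.
Only numpy, scipy, OpenCV 4.12 (cv2) and the standard library are available. Lean on these libraries where they do the work, as an engineer would, in place of code of your own. Each camera call takes 0.05 s, during which the arm holds its last target. There are 200 camera calls.

## Working session

There is one attempt and no reset: what is moved stays moved. The work goes in short steps, Python scripts to look and compute and a tool call to move; the robot and the scene stay as the last step left them, time stands still between calls to the robot, and variables do not carry over. Pictures are saved under pics/ and viewed, at most 14 in all, crops included, and the job is handed in when it is done.

Besides the shell and the picture viewer there is one more tool, called after ">>>" by a JSON object that holds its "api" and its "payload", one argument or row to a line. move_arm: Moves the arm, as the interface text tells. Shift numbers are shares of 0.6 m and turn numbers shares of 6 degrees, none past 1 either way. Its arguments: {"type":"object","properties":{"targets":{"type":"array"}},"required":["targets"]}

```bash
mkdir -p pics; cat > h.py <<'E'
import numpy as np, cv2
from plant import state, grab_frame, get_calibration
def save(n,f): cv2.imwrite(f'pics/{f}.png',cv2.cvtColor(n,cv2.COLOR_RGB2BGR))
def ray(name,u,v,c=None):
    c=c or get_calibration(name); f=210/np.tan(np.radians(c['vertical_fov'])/2)
    d=np.array([u-c['cx'],v-c['cy']],float)
    if name=='wrist':
        r=np.hypot(*d); th=r/f; k=np.append(d/max(r,1e-9)*np.sin(th),np.cos(th))
    else: k=np.append(d/f,1)
    R=np.array(c['R']);t=np.array(c['t']); return -R.T@t, R.T@k
def atz(name,u,v,z,c=None):
    o,d=ray(name,u,v,c); return o+d*(z-o[2])/d[2]
E
python3 - <<'E'
from h import *
for n in('scene','top'): save(grab_frame(n),n+'0')
s=state();print(s)
for n in('scene','top'):
    c=get_calibration(n);print(n,c['vertical_fov'],-np.array(c['R']).T@c['t'])
E
```

```text
{'time': 0.1, 'joint_pos': array([ 1.20200417e+00,  5.33160186e-02,  1.61415273e+00, -9.65752389e-06,
        1.47600369e+00, -1.18997183e-01]), 'joint_vel': array([ 0.00098305, -0.00258184, -0.0022781 ,  0.00174241,  0.00260835,
        0.0015774 ]), 'joint_efforts': array([ 1.57146414e-04, -3.94903386e+01, -3.71362674e+01, -1.70073631e-04,
        3.89346256e-03,  6.90460382e-06]), 'tool_pos': array([0.15431605, 0.60511663, 0.25517267]), 'tool_rot': array([-2.22304132e-04,  1.24572504e-01,  9.92210062e-01, -9.13235624e-04]), 'contact_force': array([ 0.47339722, -0.68059753,  0.1130348 ]), 'ft_torque': array([ 0.01614888,  0.01628256, -0.03201518]), 'grasp_force': 0.0, 'gripper_width': 1.001630616410104}
scene 52.42448650902708 [ 1.00385009 -0.1612259   0.69515098]
top 45.705183975562505 [ 0.45779992 -0.0166442   0.95416214]
```

View pics/top0.png

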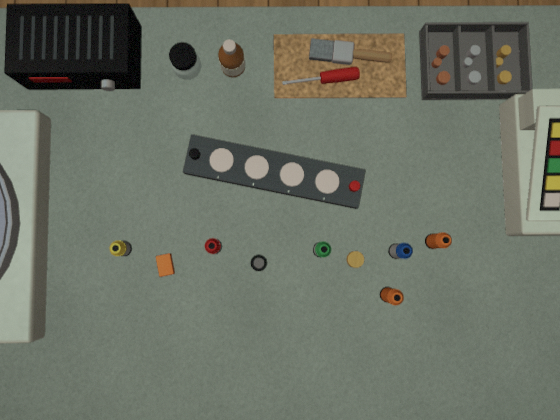

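View pics/scene0.png

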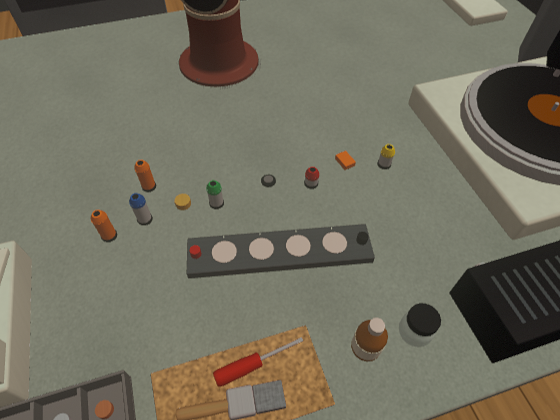

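The top picture shows the rack in the upper middle. The black post is at (195,154), the red post at (355,186), and the pads at (221,160), (257,167), (292,174) and (327,182). The lenses are yellow (119,248), red (213,246), green (322,249) and blue (402,251), with two orange decoys nearby. I'll zoom in for measurement.

```bash
python3 - <<'E'
from h import *
im=cv2.cvtColor(cv2.imread('pics/top0.png'),cv2.COLOR_BGR2RGB)
t=[cv2.resize(im[y-20:y+20,x-20:x+20],None,fx=9,fy=9,interpolation=cv2.INTER_CUBIC) for x,y in((119,248),(213,246),(322,249),(402,251))]
save(np.vstack([np.hstack(t[:2]),np.hstack(t[2:])])[:,:],'z'); 
b=cv2.imread('pics/z.png');cv2.imwrite('pics/z.png',cv2.resize(b,(600,600)))
# pads
g=im.min(2).astype(np.uint8); m=((g>140)).astype(np.uint8)
n,l,s,c=cv2.connectedComponentsWithStats(m)
for i in range(1,n):
    if 300<s[i,4]<800: print('pad',c[i],s[i,4],atz('top',*c[i],.023).round(4))
hsv=cv2.cvtColor(im,cv2.COLOR_RGB2HSV).astype(int)
for nm,h,(x,y),H in(('yel',25,(119,248),.054),('red',0,(213,246),.044),('grn',70,(322,249),.064),('blu',112,(402,251),.074),('redpost',0,(355,186),.038)):
    w=np.zeros(g.shape,bool);w[y-14:y+15,x-14:x+15]=1
    dh=np.abs((hsv[...,0]-h+90)%180-90); m=w&(dh<14)&(hsv[...,1]>130)&(hsv[...,2]>40)
    v,u=np.nonzero(m);print(nm,u.mean(),v.mean(),m.sum(),np.median(hsv[m],0),atz('top',u.mean(),v.mean(),H-.004).round(4))
E
```

```text
pad [221.03685504 159.53316953] 407 [0.6395 0.0702 0.023 ]
pad [256.16461916 166.6019656 ] 407 [0.6255 0.0039 0.023 ]
pad [291.56234719 173.91687042] 409 [ 0.6109 -0.0628  0.023 ]
pad [326.83578431 181.10784314] 408 [ 0.5966 -0.1293  0.023 ]
yel 118.04571428571428 248.00571428571428 175 [ 25. 156. 127.] [0.4743 0.2532 0.05  ]
red 212.35802469135803 245.80246913580248 162 [  1. 192. 106.] [0.4766 0.0847 0.04  ]
grn 322.4029850746269 249.01492537313433 134 [ 66. 146. 105.] [ 0.4683 -0.1144  0.06  ]
blu 403.1463414634146 250.34756097560975 164 [108.  183.  100.5] [ 0.4643 -0.2569  0.07  ]
redpost 354.0808080808081 185.7070707070707 99 [  1. 192. 143.] [ 0.5858 -0.1787  0.034 ]
```

View pics/z.png

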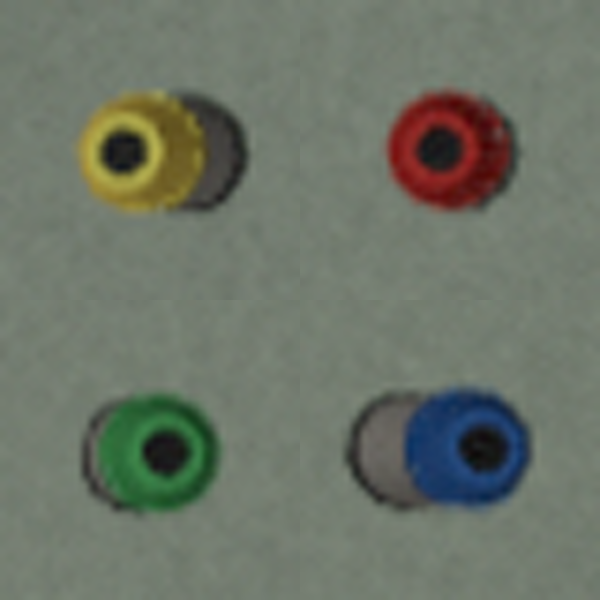

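The crops put the nose holes at yellow (114.8,247.8), red (211.2,245.5), green (323.8,248.8) and blue (406.0,250.4). I'll work out positions from these at each lens's full height and cross-check them with the scene camera.

```bash
cat >> h.py <<'E'
def axes():
    s=state(); from scipy.spatial.transform import Rotation as Ro
    q=s['tool_rot']; return np.array(s['tool_pos']),Ro.from_quat([q[1],q[2],q[3],q[0]]).as_matrix()
def go(*T):
    p,R=axes(); a=np.degrees(np.arctan2(R[1,1],R[0,1])); print('at',p.round(4),'yaw y',a.round(2),'tilt',R[:2,2].round(4))
    for t in T: d=R.T@(np.array(t)-p); print('to',t,'mm',(d*1000).round(1),'frac',(d/.6).round(4)); p=np.array(t)
E
python3 - <<'E'
from h import *
def proj(n,X):
    c=get_calibration(n);k=np.array(c['R'])@X+c['t'];f=210/np.tan(np.radians(c['vertical_fov'])/2);return (c['cx']+f*k[0]/k[2],c['cy']+f*k[1]/k[2])
for n,u,v,H in(('yel',114.8,247.8,.054),('red',211.2,245.5,.044),('grn',323.8,248.8,.064),('blu',406,250.4,.074)):
    X=atz('top',u,v,H);print(n,X.round(4),'scene base',np.round(proj('scene',[X[0],X[1],0]),1),'top',np.round(proj('scene',X),1))
print(atz('top',445,240,.074))
go((.477,.085,.25))
E
```

```text
yel [0.4747 0.2578 0.054 ] scene base [384.  163.9] top [389.3 146.4]
red [0.4771 0.0864 0.044 ] scene base [310.8 183.1] top [312.3 169.2]
grn [ 0.4686 -0.1164  0.064 ] scene base [216.2 203.3] top [212.5 183.3]
blu [ 0.4641 -0.2608  0.074 ] scene base [144.7 219.2] top [134.8 196.3]
[ 0.48169328 -0.3309032   0.074     ]
at [0.1543 0.6051 0.2552] yaw y 75.69 tilt [-0.0007 -0.0018]
to (0.477, 0.085, 0.25) mm [-441.2 -424.2    5.9] frac [-0.7354 -0.707   0.0098]
```

>>> {"api": "move_arm", "payload": {
  "targets": [
    [[55,0,-0.06,0,-0.37],[55,0,-0.06,0,0],[55,0,-0.06,0,0],[55,0,-0.06,0,0],[55,0,-0.06,0,0]]
  ]
}}

```text
time: 0.52
tool_pos: [0.1148, 0.4281, 0.2553]
tool_rot: [-0.0, 0.105, 0.994, -0.001]
contact_force: [0.6, -1.0, 1.2]
gripper_width: 0.548
grasp_force: 0.0
```

>>> {"api": "move_arm", "payload": {
  "targets": [
    [[55,-0.06,0,0,0],[55,-0.06,0,0,0],[55,-0.06,0,0,0],[55,-0.06,0,0,0],[55,-0.06,0,0,0]]
  ]
}}

```text
time: 0.93
tool_pos: [0.2927, 0.3913, 0.2561]
tool_rot: [-0.0, 0.105, 0.994, 0.0]
contact_force: [0.0, 1.5, 0.2]
gripper_width: 0.55
grasp_force: 0.0
```

>>> {"api": "move_arm", "payload": {
  "targets": [
    [[55,-0.05,-0.04,0,0],[55,-0.05,-0.04,0,0],[55,-0.05,-0.04,0,0],[55,-0.05,-0.04,0,0],[55,-0.05,-0.04,0,0]]
  ]
}}

```text
time: 1.35
tool_pos: [0.4136, 0.2417, 0.2559]
tool_rot: [-0.0, 0.105, 0.994, -0.0]
contact_force: [0.4, 0.2, -0.2]
gripper_width: 0.554
grasp_force: 0.0
```

```bash
python3 -c "
from h import *
go((.477,.0864,.15))"
```

```text
at [0.4136 0.2417 0.2559] yaw y 77.91 tilt [-0.0005 -0.0001]
to (0.477, 0.0864, 0.15) mm [ -94.6 -138.5  105.8] frac [-0.1577 -0.2309  0.1764]
```

>>> {"api": "move_arm", "payload": {
  "targets": [
    [[55,-0.0315,-0.0462,0,0],[55,-0.0315,-0.0462,0.03,0],[55,-0.0315,-0.0462,0.03,0],[55,-0.0315,-0.0462,0.03,0],[55,-0.0315,-0.0462,0.03,0]]
  ]
}}

```text
time: 1.77
tool_pos: [0.4764, 0.0864, 0.1833]
tool_rot: [0.0, 0.105, 0.994, 0.0]
contact_force: [0.3, -0.7, -1.0]
gripper_width: 0.549
grasp_force: 0.0
```

```bash
python3 -c "
from h import *
c=get_calibration('wrist');print(c['vertical_fov'],c['cx'],c['cy'],-np.array(c['R']).T@c['t'])
f=grab_frame('wrist');save(f,'w1')
go((.477,.0864,.031))"
```

```text
65.70646984690485 282.53241213957864 205.71082572112203 [0.39815513 0.10381272 0.30113665]
at [0.476  0.0819 0.1791] yaw y 77.67 tilt [-0.0052 -0.0043]
to (0.477, 0.0864, 0.031) mm [ -0.6   5.4 148.1] frac [-0.001   0.009   0.2469]
```

View pics/w1.png

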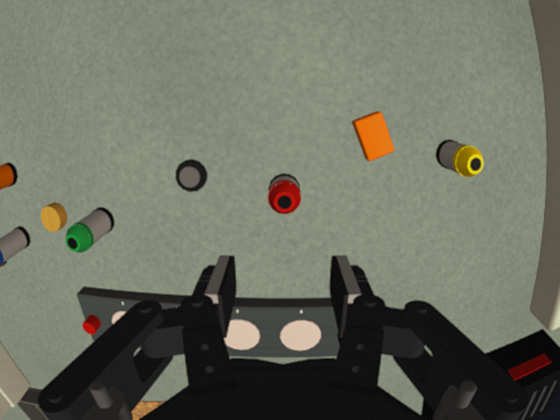

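The wrist picture shows the red lens between the finger lines with its hole at (284,201), green's hole at (72,243) and yellow's at (475,164).

```bash
python3 -c "
from h import *
go((.477,.0864,.031))
c=get_calibration('wrist')
f=grab_frame('wrist');save(f,'w2')
hsv=cv2.cvtColor(f,cv2.COLOR_RGB2HSV).astype(int)
def hole(x,y):
    w=f[y-9:y+10,x-9:x+10].max(2)<55
    v,u=np.nonzero(w); return u.mean()+x-9,v.mean()+y-9,w.sum()
for n,x,y,H in(('red',284,201,.044),('grn',72,243,.064),('yel',475,164,.054)):
    h=hole(x,y);print(n,h,atz('wrist',h[0],h[1],H,c).round(4))
for p in ((240.,335),(300,335)): print(atz('wrist',*p,.023,c).round(4))
"
```

```text
at [0.476  0.0819 0.1791] yaw y 77.67 tilt [-0.0052 -0.0043]
to (0.477, 0.0864, 0.031) mm [ -0.6   5.4 148.1] frac [-0.001   0.009   0.2469]
red (np.float64(289.3936170212766), np.float64(203.38297872340425), np.int64(94)) [0.4778 0.087  0.044 ]
grn (np.float64(74.50769230769231), np.float64(245.33846153846153), np.int64(65)) [ 0.4689 -0.1147  0.064 ]
yel (np.float64(481.8545454545455), np.float64(164.34545454545454), np.int64(55)) [0.4754 0.2582 0.054 ]
[0.6205 0.0021 0.023 ]
[0.6334 0.0663 0.023 ]
```

>>> {"api": "move_arm", "payload": {
  "targets": [
    [[55,0,0.004,0.03,0],[55,0,0,0.04,0],[55,0,0,0.04,0],[55,0,0,0.03,0],[55,0,0,0,0]]
  ]
}}

```text
time: 2.28
tool_pos: [0.4734, 0.0908, 0.096]
tool_rot: [-0.004, 0.105, 0.994, -0.0]
contact_force: [-1.2, 0.6, -0.5]
gripper_width: 0.548
grasp_force: 0.0
```

```bash
python3 -c "
from h import *
go((.4775,.0867,.031))"
```

```text
at [0.4734 0.0908 0.096 ] yaw y 77.94 tilt [-0.0084 -0.    ]
to (0.4775, 0.0867, 0.031) mm [-5.4 -3.1 65. ] frac [-0.0089 -0.0052  0.1083]
```

>>> {"api": "move_arm", "payload": {
  "targets": [
    [[55,0,0,0,0],[55,0,0,0,0],[55,0,0,0,0]]
  ]
}}

```text
time: 2.53
tool_pos: [0.4781, 0.0908, 0.1023]
tool_rot: [0.002, 0.105, 0.994, 0.0]
contact_force: [-0.3, 0.3, 0.0]
gripper_width: 0.554
grasp_force: 0.0
```

```bash
python3 -c "
from h import *
go((.4775,.0867,.031))"
```

```text
at [0.4781 0.0908 0.1023] yaw y 77.93 tilt [0.0033 0.0002]
to (0.4775, 0.0867, 0.031) mm [-0.  -4.2 71.3] frac [-0.     -0.0069  0.1189]
```

>>> {"api": "move_arm", "payload": {
  "targets": [
    [[55,0,-0.0069,0.01,0],[55,0,0,0.02,0],[55,0,0,0.01,0],[55,0,0,0,0],[55,0,0,0,0]]
  ]
}}

```text
time: 2.95
tool_pos: [0.4752, 0.0863, 0.0752]
tool_rot: [-0.001, 0.105, 0.994, -0.0]
contact_force: [-0.0, 0.1, 0.3]
gripper_width: 0.554
grasp_force: 0.0
```

>>> {"api": "move_arm", "payload": {
  "targets": [
    [[55,0,0,0,0],[55,0,0,0,0],[55,0,0,0,0],[55,0,0,0,0],[55,0,0,0,0]]
  ]
}}

```text
time: 3.37
tool_pos: [0.4762, 0.0864, 0.0766]
tool_rot: [0.0, 0.105, 0.994, 0.0]
contact_force: [-0.3, 0.5, 0.7]
gripper_width: 0.553
grasp_force: 0.0
```

```bash
python3 -c "
from h import *
go((.4775,.0867,.031))
c=get_calibration('wrist')
f=grab_frame('wrist');save(f,'w3')"
```

```text
at [0.4762 0.0864 0.0766] yaw y 77.91 tilt [ 0.0005 -0.    ]
to (0.4775, 0.0867, 0.031) mm [-1.2  0.6 45.6] frac [-0.002   0.0009  0.0759]
```

View pics/w3.png

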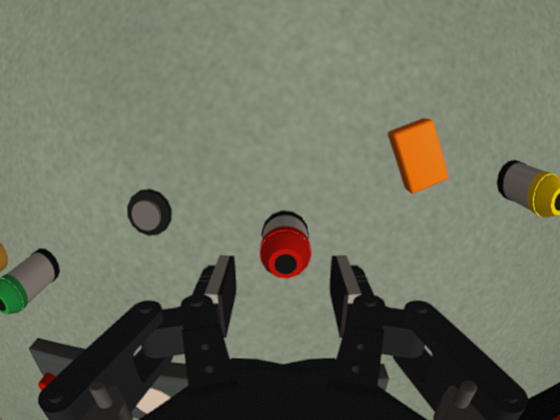

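The red lens (hole at 286,265) is centred between the fingers. Next I'll descend, close and lift slowly.

>>> {"api": "move_arm", "payload": {
  "targets": [
    [[55,-0.002,0,0.012,0],[55,0,0,0.02,0],[55,0,0,0.02,0],[55,0,0,0.016,0],[55,0,0,0.008,0]]
  ]
}}

```text
time: 3.83
tool_pos: [0.4753, 0.0861, 0.0279]
tool_rot: [-0.002, 0.105, 0.994, -0.0]
contact_force: [0.8, 1.1, -0.1]
gripper_width: 0.55
grasp_force: 0.0
```

>>> {"api": "move_arm", "payload": {
  "targets": [
    [[55,0,0,0,0],[55,0,0,0,0],[55,0,0,0,0],[55,0,0,0,0],[55,0,0,0,0]]
  ]
}}

```text
time: 4.25
tool_pos: [0.4777, 0.0862, 0.0314]
tool_rot: [0.001, 0.105, 0.994, 0.0]
contact_force: [-0.1, 0.6, -0.7]
gripper_width: 0.552
grasp_force: 0.0
```

>>> {"api": "move_arm", "payload": {
  "targets": [
    [[20,0,0,0,0],[20,0,0,0,0],[20,0,0,0,0],[20,0,0,0,0],[20,0,0,0,0]]
  ]
}}

```text
time: 4.67
tool_pos: [0.4777, 0.0862, 0.0314]
tool_rot: [0.001, 0.105, 0.994, 0.0]
contact_force: [-0.3, 0.9, 4.2]
gripper_width: 0.309
grasp_force: 59.6
```

>>> {"api": "move_arm", "payload": {
  "targets": [
    [[20,0,0,0,0],[20,0,0,0,0],[20,0,0,0,0],[20,0,0,0,0],[20,0,0,0,0]]
  ]
}}

```text
time: 5.08
tool_pos: [0.4777, 0.0862, 0.0314]
tool_rot: [0.001, 0.105, 0.994, 0.0]
contact_force: [-1.3, -0.5, 5.5]
gripper_width: 0.308
grasp_force: 59.6
```

Gripped; lifting and carrying red to the pad next to the red post.

>>> {"api": "move_arm", "payload": {
  "targets": [
    [[20,0,0,-0.015,0],[20,0,0,-0.03,0],[20,0,0,-0.04,0],[20,0,0,-0.04,0],[20,0,0,-0.03,0]]
  ]
}}

```text
time: 5.5
tool_pos: [0.4772, 0.0862, 0.1254]
tool_rot: [0.001, 0.105, 0.994, 0.0]
contact_force: [0.5, 0.3, -0.2]
gripper_width: 0.309
grasp_force: 59.4
```

>>> {"api": "move_arm", "payload": {
  "targets": [
    [[20,-0.013,-0.015,-0.012,0],[20,-0.027,-0.031,0,0],[20,-0.027,-0.031,0,0],[20,-0.027,-0.031,0,0],[20,-0.027,-0.031,0,0]]
  ]
}}

```text
time: 5.92
tool_pos: [0.5306, -0.0122, 0.13]
tool_rot: [-0.001, 0.105, 0.994, -0.0]
contact_force: [0.1, -0.2, -1.8]
gripper_width: 0.308
grasp_force: 59.4
```

>>> {"api": "move_arm", "payload": {
  "targets": [
    [[20,-0.027,-0.031,0,0],[20,-0.027,-0.031,0,0],[20,-0.027,-0.031,0,0],[20,-0.027,-0.031,0,0],[20,-0.027,-0.031,0,0]]
  ]
}}

```text
time: 6.33
tool_pos: [0.5901, -0.1203, 0.1295]
tool_rot: [-0.001, 0.106, 0.994, 0.0]
contact_force: [-0.2, -0.1, -1.1]
gripper_width: 0.312
grasp_force: 59.4
```

>>> {"api": "move_arm", "payload": {
  "targets": [
    [[20,-0.013,-0.0157,0,0],[20,0,0,0,0],[20,0,0,0,0],[20,0,0,0,0],[20,0,0,0,0]]
  ]
}}

```text
time: 6.75
tool_pos: [0.5953, -0.1282, 0.1305]
tool_rot: [-0.001, 0.105, 0.994, 0.0]
contact_force: [-0.4, 0.5, -0.9]
gripper_width: 0.313
grasp_force: 59.4
```

>>> {"api": "move_arm", "payload": {
  "targets": [
    [[20,0,0,0,0],[20,0,0,0,0],[20,0,0,0,0],[20,0,0,0,0],[20,0,0,0,0]]
  ]
}}

```text
time: 7.17
tool_pos: [0.596, -0.1292, 0.131]
tool_rot: [0.0, 0.105, 0.994, -0.0]
contact_force: [-0.5, 0.0, 0.2]
gripper_width: 0.31
grasp_force: 59.4
```

```bash
python3 -c "
from h import *
go((.5966,-.1293,.0554))
c=get_calibration('wrist')
f=grab_frame('wrist');save(f,'w4')
n,l,s,q=cv2.connectedComponentsWithStats((f.min(2)>140).astype(np.uint8))
for i in range(1,n):
    if s[i,4]>300: print(q[i],s[i],atz('wrist',*q[i],.023,c).round(4))"
```

```text
at [ 0.596  -0.1292  0.131 ] yaw y 77.92 tilt [ 0.0002 -0.0001]
to (0.5966, -0.1293, 0.0554) mm [-0.6 -0.  75.6] frac [-0.001 -0.     0.126]
[284.32870544 212.12457786] [ 254  185   61   55 2665] [ 0.5957 -0.1272  0.023 ]
[373.3088474  212.89082792] [ 345  186   57   56 2464] [ 0.6106 -0.0615  0.023 ]
[450.67444327 212.57264051] [ 428  187   47   52 1886] [0.6249 0.0045 0.023 ]
[511.84469697 212.16969697] [ 494  189   37   48 1320] [0.6394 0.0707 0.023 ]
[ 15.68646865 370.55775578] [  0 344  34  50 303] [ 0.7561 -0.561   0.023 ]
```

View pics/w4.png

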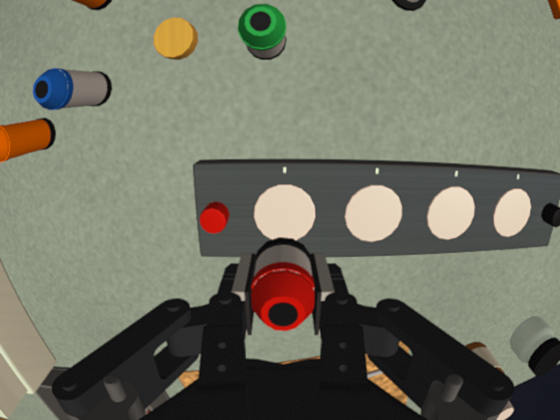

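The picture shows the red lens held upright, the red post at (214,217) and the target pad at (284,212). Lowering it.

>>> {"api": "move_arm", "payload": {
  "targets": [
    [[20,0,0.0015,0.01,0],[20,0,0,0.025,0],[20,0,0,0.03,0],[20,0,0,0.025,0],[20,0,0,0.015,0]]
  ]
}}

```text
time: 7.63
tool_pos: [0.595, -0.128, 0.0653]
tool_rot: [-0.002, 0.105, 0.994, 0.0]
contact_force: [-1.2, 1.0, -1.7]
gripper_width: 0.308
grasp_force: 59.4
```

>>> {"api": "move_arm", "payload": {
  "targets": [
    [[20,0,0,0,0],[20,0,0,0,0],[20,0,0,0,0],[20,0,0,0,0],[20,0,0,0,0]]
  ]
}}

```text
time: 8.05
tool_pos: [0.5971, -0.1287, 0.0692]
tool_rot: [0.001, 0.105, 0.994, -0.0]
contact_force: [0.4, -0.1, -0.5]
gripper_width: 0.311
grasp_force: 59.4
```

>>> {"api": "move_arm", "payload": {
  "targets": [
    [[20,0,0,0.006,0],[20,0,0,0.006,0],[20,0,0,0.005,0],[20,0,0,0.003,0],[20,0,0,0,0]]
  ]
}}

```text
time: 8.47
tool_pos: [0.5956, -0.1283, 0.0549]
tool_rot: [-0.001, 0.105, 0.994, 0.0]
contact_force: [0.3, 0.3, -1.6]
gripper_width: 0.31
grasp_force: 59.4
```

>>> {"api": "move_arm", "payload": {
  "targets": [
    [[20,0,0,0,0],[20,0,0,0,0],[20,0,0,0,0],[20,0,0,0,0],[20,0,0,0,0]]
  ]
}}

```text
time: 8.88
tool_pos: [0.5963, -0.1285, 0.0561]
tool_rot: [0.0, 0.105, 0.994, -0.0]
contact_force: [0.6, 0.6, -0.8]
gripper_width: 0.314
grasp_force: 59.4
```

>>> {"api": "move_arm", "payload": {
  "targets": [
    [[20,0,0,0.0027,0],[20,0,0,0,0],[20,0,0,0,0],[20,0,0,0,0],[20,0,0,0,0]]
  ]
}}

```text
time: 9.3
tool_pos: [0.5964, -0.1286, 0.0545]
tool_rot: [0.0, 0.105, 0.994, -0.0]
contact_force: [0.2, 0.3, -0.6]
gripper_width: 0.312
grasp_force: 59.5
```

>>> {"api": "move_arm", "payload": {
  "targets": [
    [[34,0,0,0,0],[38,0,0,0,0],[42,0,0,0,0],[42,0,0,0,0],[42,0,0,0,0]]
  ]
}}

```text
time: 9.72
tool_pos: [0.5962, -0.1285, 0.0543]
tool_rot: [-0.0, 0.105, 0.994, 0.0]
contact_force: [0.7, 0.1, 0.5]
gripper_width: 0.423
grasp_force: 0.0
```

```bash
python3 -c "
from h import *
p,R=axes();go((*p[:2],.15),(.475,.258,.15))
save(grab_frame('wrist'),'w5')"
```

```text
at [ 0.5962 -0.1285  0.0543] yaw y 77.91 tilt [-0.0001  0.    ]
to (np.float64(0.5961754090403177), np.float64(-0.12847582993432022), 0.15) mm [  0.    0.  -95.7] frac [ 0.      0.     -0.1596]
to (0.475, 0.258, 0.15) mm [199.5 352.5   0. ] frac [0.3324 0.5875 0.    ]
```

View pics/w5.png

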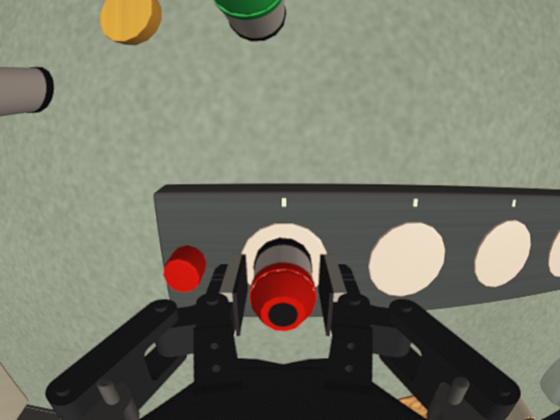

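Red stands upright in the middle of its pad and has been released. Next is yellow.

>>> {"api": "move_arm", "payload": {
  "targets": [
    [[42,0,0,-0.01,0],[42,0,0,-0.03,0],[42,0,0,-0.05,0],[42,0,0,-0.045,0],[42,0,0,-0.025,0]]
  ]
}}

```text
time: 10.18
tool_pos: [0.5978, -0.1289, 0.1546]
tool_rot: [0.003, 0.105, 0.994, -0.001]
contact_force: [0.7, -0.6, 0.9]
gripper_width: 0.418
grasp_force: 0.0
```

>>> {"api": "move_arm", "payload": {
  "targets": [
    [[42,0.0139,0.0245,0,0],[55,0.0277,0.049,0,0],[55,0.0277,0.049,0,0],[55,0.0277,0.049,0,0],[55,0.0277,0.049,0,0]]
  ]
}}

```text
time: 10.6
tool_pos: [0.549, 0.0186, 0.1492]
tool_rot: [-0.001, 0.106, 0.994, 0.0]
contact_force: [-0.3, 0.6, 0.4]
gripper_width: 0.55
grasp_force: 0.0
```

>>> {"api": "move_arm", "payload": {
  "targets": [
    [[55,0.0277,0.049,0,0],[55,0.0277,0.049,0,0],[55,0.0277,0.049,0,0],[55,0.0277,0.049,0,0],[55,0.0277,0.049,0,0]]
  ]
}}

```text
time: 11.02
tool_pos: [0.4983, 0.1796, 0.1493]
tool_rot: [-0.001, 0.105, 0.994, -0.0]
contact_force: [0.9, 1.1, -0.9]
gripper_width: 0.552
grasp_force: 0.0
```

>>> {"api": "move_arm", "payload": {
  "targets": [
    [[55,0.0277,0.049,0,0],[55,0.0277,0.049,0,0],[55,0.0139,0.0245,0,0],[55,0,0,0,0],[55,0,0,0,0]]
  ]
}}

```text
time: 11.43
tool_pos: [0.4736, 0.2591, 0.1493]
tool_rot: [-0.001, 0.104, 0.995, -0.0]
contact_force: [-0.8, -0.1, 0.8]
gripper_width: 0.55
grasp_force: 0.0
```

>>> {"api": "move_arm", "payload": {
  "targets": [
    [[55,0,0,0,0],[55,0,0,0,0],[55,0,0,0,0],[55,0,0,0,0],[55,0,0,0,0]]
  ]
}}

```text
time: 11.85
tool_pos: [0.4753, 0.2577, 0.1503]
tool_rot: [-0.0, 0.106, 0.994, -0.0]
contact_force: [0.1, 0.7, 0.5]
gripper_width: 0.552
grasp_force: 0.0
```

```bash
cat >> h.py <<'E'
def hole(name,X,win=12):
    """centroid of the dark nose hole nearest the predicted pixel of X, back to world at X's height"""
    c=get_calibration(name); f=grab_frame(name); k=np.array(c['R'])@X+c['t']; F=210/np.tan(np.radians(c['vertical_fov'])/2)
    r=np.hypot(k[0],k[1]); g=F*np.arctan2(r,k[2])/r if name=='wrist' else F/k[2]
    u,v=c['cx']+g*k[0],c['cy']+g*k[1]
    n,l,s,q=cv2.connectedComponentsWithStats((f.max(2)<60).astype(np.uint8))
    i=1+np.argmin(np.hypot(*(q[1:]-[u,v]).T)+1e3*((s[1:,4]<20)|(s[1:,4]>1500))); print('pred',u,v,'hole',q[i],s[i,4],atz(name,*q[i],X[2],c).round(4)); return f
E
python3 -c "
from h import *
go((.475,.258,.038))
hole('wrist',(.475,.258,.054))"
```

```text
at [0.4753 0.2577 0.1503] yaw y 77.84 tilt [-0. -0.]
to (0.475, 0.258, 0.038) mm [  0.4   0.3 112.3] frac [0.0007 0.0004 0.1871]
pred 282.2219399696958 218.13017372530825 hole [283.63855422 218.53614458] 166 [0.4755 0.2589 0.054 ]
```

>>> {"api": "move_arm", "payload": {
  "targets": [
    [[55,0,0.001,0.015,0],[55,0,0,0.035,0],[55,0,0,0.045,0],[55,0,0,0.04,0],[55,0,0,0.03,0]]
  ]
}}

```text
time: 12.32
tool_pos: [0.4739, 0.2583, 0.0484]
tool_rot: [-0.001, 0.105, 0.994, -0.001]
contact_force: [-0.5, -0.4, -0.4]
gripper_width: 0.548
grasp_force: 0.0
```

>>> {"api": "move_arm", "payload": {
  "targets": [
    [[55,0,0,0.012,0],[55,0,0,0.007,0],[55,0,0,0.003,0],[55,0,0,0,0],[55,0,0,0,0]]
  ]
}}

```text
time: 12.73
tool_pos: [0.4762, 0.2593, 0.0394]
tool_rot: [0.001, 0.105, 0.994, 0.001]
contact_force: [-0.0, 0.8, -0.5]
gripper_width: 0.549
grasp_force: 0.0
```

>>> {"api": "move_arm", "payload": {
  "targets": [
    [[55,0,0,0,0],[55,0,0,0,0],[55,0,0,0,0],[55,0,0,0,0],[55,0,0,0,0]]
  ]
}}

```text
time: 13.15
tool_pos: [0.4753, 0.2589, 0.0383]
tool_rot: [0.0, 0.105, 0.994, 0.0]
contact_force: [0.1, -0.0, -0.8]
gripper_width: 0.551
grasp_force: 0.0
```

>>> {"api": "move_arm", "payload": {
  "targets": [
    [[20,0,0,0,0],[20,0,0,0,0],[20,0,0,0,0],[20,0,0,0,0],[20,0,0,0,0]]
  ]
}}

```text
time: 13.57
tool_pos: [0.4754, 0.259, 0.0384]
tool_rot: [0.0, 0.105, 0.994, 0.0]
contact_force: [-0.6, 0.6, 0.8]
gripper_width: 0.314
grasp_force: 59.0
```

>>> {"api": "move_arm", "payload": {
  "targets": [
    [[20,0,0,0,0],[20,0,0,0,0],[20,0,0,0,0],[20,0,0,0,0],[20,0,0,0,0]]
  ]
}}

```text
time: 13.98
tool_pos: [0.4754, 0.259, 0.0383]
tool_rot: [0.0, 0.105, 0.994, 0.0]
contact_force: [0.5, -0.3, 2.9]
gripper_width: 0.31
grasp_force: 59.0
```

>>> {"api": "move_arm", "payload": {
  "targets": [
    [[20,0,0,-0.015,0],[20,0,0,-0.03,0],[20,0,0,-0.04,0],[20,0,0,-0.04,0],[20,0,0,-0.03,0]]
  ]
}}

```text
time: 14.4
tool_pos: [0.4751, 0.2589, 0.1327]
tool_rot: [0.0, 0.105, 0.994, 0.0]
contact_force: [-0.1, -0.2, -1.2]
gripper_width: 0.313
grasp_force: 59.0
```

>>> {"api": "move_arm", "payload": {
  "targets": [
    [[20,-0.0166,-0.0238,-0.012,0],[20,-0.0333,-0.0476,0,0],[20,-0.0333,-0.0476,0,0],[20,-0.0333,-0.0476,0,0],[20,-0.0333,-0.0476,0,0]]
  ]
}}

```text
time: 14.82
tool_pos: [0.5358, 0.1131, 0.1381]
tool_rot: [-0.001, 0.105, 0.994, -0.0]
contact_force: [1.0, 0.6, -1.1]
gripper_width: 0.31
grasp_force: 59.2
```

>>> {"api": "move_arm", "payload": {
  "targets": [
    [[20,-0.0333,-0.0476,0,0],[20,-0.0333,-0.0476,0,0],[20,-0.0333,-0.0476,0,0],[20,-0.0333,-0.0476,0,0],[20,-0.0333,-0.0476,0,0]]
  ]
}}

```text
time: 15.23
tool_pos: [0.6036, -0.0477, 0.1379]
tool_rot: [-0.001, 0.105, 0.994, 0.0]
contact_force: [0.6, 0.1, -0.1]
gripper_width: 0.314
grasp_force: 59.2
```

>>> {"api": "move_arm", "payload": {
  "targets": [
    [[20,-0.0166,-0.0238,0,0],[20,0,0,0,0],[20,0,0,0,0],[20,0,0,0,0],[20,0,0,0,0]]
  ]
}}

```text
time: 15.65
tool_pos: [0.61, -0.0608, 0.1379]
tool_rot: [-0.001, 0.105, 0.995, 0.0]
contact_force: [-0.8, -0.4, -1.1]
gripper_width: 0.306
grasp_force: 59.2
```

>>> {"api": "move_arm", "payload": {
  "targets": [
    [[20,0,0,0,0],[20,0,0,0,0],[20,0,0,0,0],[20,0,0,0,0],[20,0,0,0,0]]
  ]
}}

```text
time: 16.07
tool_pos: [0.6106, -0.062, 0.1384]
tool_rot: [0.0, 0.105, 0.994, 0.0]
contact_force: [0.3, -0.7, -1.2]
gripper_width: 0.31
grasp_force: 59.2
```

```bash
python3 -c "
from h import *
go((.6108,-.0622,.0613))
c=get_calibration('wrist')
f=grab_frame('wrist');save(f,'w6')
n,l,s,q=cv2.connectedComponentsWithStats((f.min(2)>140).astype(np.uint8))
for i in range(1,n):
    if s[i,4]>300: print(q[i],s[i],atz('wrist',*q[i],.023,c).round(4))"
```

```text
at [ 0.6106 -0.062   0.1384] yaw y 77.93 tilt [0. 0.]
to (0.6108, -0.0622, 0.0613) mm [-0.2 -0.2 77.1] frac [-0.0004 -0.0003  0.1284]
[203.29069767 203.38689218] [169 183  56  54 946] [ 0.5929 -0.1199  0.023 ]
[283.28480509 208.42004773] [ 254  182   59   53 2514] [ 0.6097 -0.0607  0.023 ]
[369.95937368 209.61828185] [ 343  183   55   55 2363] [0.6249 0.0049 0.023 ]
[445.97270742 209.58515284] [ 423  184   47   52 1832] [0.6393 0.071  0.023 ]
```

Lower yellow; open to 42 so the fingers clear red.

>>> {"api": "move_arm", "payload": {
  "targets": [
    [[20,0,0.001,0.01,0],[20,0,0,0.025,0],[20,0,0,0.03,0],[20,0,0,0.025,0],[20,0,0,0.015,0]]
  ]
}}

```text
time: 16.53
tool_pos: [0.6095, -0.0614, 0.0727]
tool_rot: [-0.002, 0.105, 0.994, 0.0]
contact_force: [-0.2, 0.3, -1.2]
gripper_width: 0.31
grasp_force: 59.2
```

>>> {"api": "move_arm", "payload": {
  "targets": [
    [[20,0,0,0,0],[20,0,0,0,0],[20,0,0,0,0],[20,0,0,0,0],[20,0,0,0,0]]
  ]
}}

```text
time: 16.95
tool_pos: [0.6117, -0.0618, 0.0767]
tool_rot: [0.001, 0.105, 0.994, -0.0]
contact_force: [-0.4, -0.4, -0.9]
gripper_width: 0.308
grasp_force: 59.2
```

>>> {"api": "move_arm", "payload": {
  "targets": [
    [[20,0,0,0.006,0],[20,0,0,0.006,0],[20,0,0,0.006,0],[20,0,0,0.003,0],[20,0,0,0,0]]
  ]
}}

```text
time: 17.37
tool_pos: [0.6101, -0.0615, 0.0616]
tool_rot: [-0.001, 0.105, 0.994, 0.0]
contact_force: [-1.1, -0.2, -1.3]
gripper_width: 0.313
grasp_force: 59.2
```

>>> {"api": "move_arm", "payload": {
  "targets": [
    [[20,0,0,0,0],[20,0,0,0,0],[20,0,0,0,0],[20,0,0,0,0],[20,0,0,0,0]]
  ]
}}

```text
time: 17.78
tool_pos: [0.6109, -0.0617, 0.0629]
tool_rot: [0.0, 0.105, 0.994, -0.0]
contact_force: [0.3, -0.1, -1.8]
gripper_width: 0.313
grasp_force: 59.2
```

```bash
python3 -c "
from h import *
go((.6108,-.0617,.0613))"
```

```text
at [ 0.6109 -0.0617  0.0629] yaw y 77.91 tilt [ 0.0003 -0.0001]
to (0.6108, -0.0617, 0.0613) mm [ 0.1 -0.1  1.6] frac [ 0.0002 -0.0001  0.0026]
```

>>> {"api": "move_arm", "payload": {
  "targets": [
    [[20,0,0,0.0027,0],[20,0,0,0,0],[20,0,0,0,0],[20,0,0,0,0],[20,0,0,0,0]]
  ]
}}

```text
time: 18.2
tool_pos: [0.6112, -0.0617, 0.0614]
tool_rot: [0.0, 0.105, 0.994, -0.0]
contact_force: [0.8, 0.3, -0.1]
gripper_width: 0.309
grasp_force: 59.3
```

>>> {"api": "move_arm", "payload": {
  "targets": [
    [[34,0,0,0,0],[38,0,0,0,0],[42,0,0,0,0],[42,0,0,0,0],[42,0,0,0,0]]
  ]
}}

```text
time: 18.62
tool_pos: [0.6107, -0.0616, 0.061]
tool_rot: [-0.0, 0.105, 0.994, 0.0]
contact_force: [-0.4, 1.6, -0.2]
gripper_width: 0.421
grasp_force: 0.0
```

>>> {"api": "move_arm", "payload": {
  "targets": [
    [[42,0,0,-0.01,0],[42,0,0,-0.03,0],[42,0,0,-0.05,0],[42,0,0,-0.045,0],[42,0,0,-0.025,0]]
  ]
}}

```text
time: 19.03
tool_pos: [0.6123, -0.062, 0.1614]
tool_rot: [0.003, 0.105, 0.994, -0.0]
contact_force: [0.9, -0.0, 0.6]
gripper_width: 0.417
grasp_force: 0.0
```

>>> {"api": "move_arm", "payload": {
  "targets": [
    [[42,0.0178,-0.0114,0,0],[55,0.0355,-0.0229,0,0],[55,0.0355,-0.0229,0,0],[55,0.0355,-0.0229,0,0],[55,0.0355,-0.0229,0,0]]
  ]
}}

```text
time: 19.45
tool_pos: [0.5031, -0.1022, 0.1575]
tool_rot: [0.0, 0.105, 0.994, -0.0]
contact_force: [1.2, -0.7, 0.1]
gripper_width: 0.548
grasp_force: 0.0
```

>>> {"api": "move_arm", "payload": {
  "targets": [
    [[55,0.0355,-0.0229,0,0],[55,0.0178,-0.0114,0,0],[55,0,0,0,0],[55,0,0,0,0],[55,0,0,0,0]]
  ]
}}

```text
time: 19.87
tool_pos: [0.4693, -0.1154, 0.1577]
tool_rot: [0.001, 0.105, 0.994, -0.0]
contact_force: [-0.2, 0.2, -0.4]
gripper_width: 0.55
grasp_force: 0.0
```

>>> {"api": "move_arm", "payload": {
  "targets": [
    [[55,0,0,0,0],[55,0,0,0,0],[55,0,0,0,0],[55,0,0,0,0],[55,0,0,0,0]]
  ]
}}

```text
time: 20.28
tool_pos: [0.4687, -0.1153, 0.157]
tool_rot: [-0.0, 0.105, 0.994, 0.0]
contact_force: [-0.2, 0.3, -1.0]
gripper_width: 0.545
grasp_force: 0.0
```

```bash
python3 -c "
from h import *
save(hole('wrist',(.4687,-.1155,.064)),'w7')
go((.4687,-.1155,.042))
save(grab_frame('top'),'top1')"
```

```text
pred 281.4991974975049 220.4733213964403 hole [283.26923077 220.55494505] 182 [ 0.469  -0.1143  0.064 ]
at [ 0.4686 -0.1153  0.157 ] yaw y 77.92 tilt [-0.0002  0.0001]
to (0.4687, -0.1155, 0.042) mm [ -0.2  -0.2 115. ] frac [-0.0003 -0.0003  0.1916]
```

View pics/top1.png

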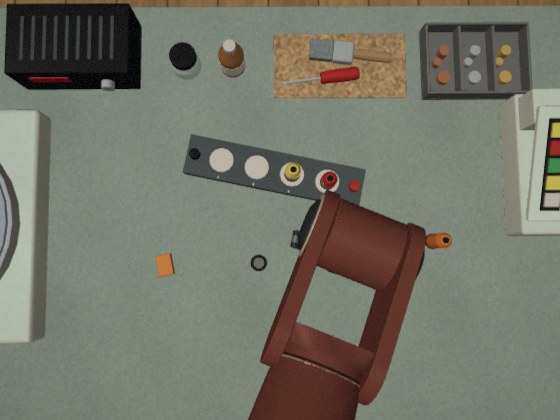

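The top view shows red at (329,181) and yellow at (292,172) upright on their pads. Now for green.

>>> {"api": "move_arm", "payload": {
  "targets": [
    [[55,0,0.001,0.015,0],[55,0,0,0.035,0],[55,0,0,0.045,0],[55,0,0,0.04,0],[55,0,0,0.03,0]]
  ]
}}

```text
time: 20.8
tool_pos: [0.4673, -0.1142, 0.0553]
tool_rot: [-0.001, 0.105, 0.994, 0.0]
contact_force: [-0.3, 0.0, -0.2]
gripper_width: 0.551
grasp_force: 0.0
```

>>> {"api": "move_arm", "payload": {
  "targets": [
    [[55,0,0,0.015,0],[55,0,0,0.008,0],[55,0,0,0.003,0],[55,0,0,0,0],[55,0,0,0,0]]
  ]
}}

```text
time: 21.22
tool_pos: [0.4696, -0.1152, 0.0437]
tool_rot: [0.001, 0.105, 0.994, -0.0]
contact_force: [-0.7, -0.4, -0.5]
gripper_width: 0.546
grasp_force: 0.0
```

>>> {"api": "move_arm", "payload": {
  "targets": [
    [[55,0,0,0,0],[55,0,0,0,0],[55,0,0,0,0],[55,0,0,0,0],[55,0,0,0,0]]
  ]
}}

```text
time: 21.63
tool_pos: [0.4688, -0.1149, 0.0427]
tool_rot: [0.0, 0.105, 0.994, -0.0]
contact_force: [0.7, -0.1, 0.2]
gripper_width: 0.55
grasp_force: 0.0
```

>>> {"api": "move_arm", "payload": {
  "targets": [
    [[20,0,0,0,0],[20,0,0,0,0],[20,0,0,0,0],[20,0,0,0,0],[20,0,0,0,0]]
  ]
}}

```text
time: 22.05
tool_pos: [0.4689, -0.1149, 0.0427]
tool_rot: [0.0, 0.105, 0.994, -0.0]
contact_force: [0.8, 1.2, 0.9]
gripper_width: 0.315
grasp_force: 58.9
```

>>> {"api": "move_arm", "payload": {
  "targets": [
    [[20,0,0,0,0],[20,0,0,0,0],[20,0,0,0,0],[20,0,0,0,0],[20,0,0,0,0]]
  ]
}}

```text
time: 22.47
tool_pos: [0.4689, -0.1149, 0.0427]
tool_rot: [0.0, 0.105, 0.994, -0.0]
contact_force: [-0.6, 0.6, 2.1]
gripper_width: 0.312
grasp_force: 59.0
```

>>> {"api": "move_arm", "payload": {
  "targets": [
    [[20,0,0,-0.015,0],[20,0,0,-0.03,0],[20,0,0,-0.04,0],[20,0,0,-0.04,0],[20,0,0,-0.03,0]]
  ]
}}

```text
time: 22.88
tool_pos: [0.4685, -0.1149, 0.1372]
tool_rot: [0.0, 0.105, 0.994, -0.0]
contact_force: [-0.2, -0.2, -0.3]
gripper_width: 0.309
grasp_force: 59.0
```

>>> {"api": "move_arm", "payload": {
  "targets": [
    [[20,-0.0152,0.0178,-0.012,0],[20,-0.0304,0.0356,0,0],[20,-0.0304,0.0356,0,0],[20,-0.0304,0.0356,0,0],[20,-0.0304,0.0356,0,0]]
  ]
}}

```text
time: 23.3
tool_pos: [0.5693, -0.0371, 0.1425]
tool_rot: [-0.001, 0.105, 0.994, -0.0]
contact_force: [0.3, -0.0, -1.0]
gripper_width: 0.316
grasp_force: 59.1
```

>>> {"api": "move_arm", "payload": {
  "targets": [
    [[20,-0.0304,0.0356,0,0],[20,-0.0304,0.0356,0,0],[20,-0.0152,0.0178,0,0],[20,0,0,0,0],[20,0,0,0,0]]
  ]
}}

```text
time: 23.72
tool_pos: [0.6243, 0.005, 0.1421]
tool_rot: [-0.001, 0.105, 0.994, -0.0]
contact_force: [0.5, 0.3, -2.7]
gripper_width: 0.315
grasp_force: 59.2
```

>>> {"api": "move_arm", "payload": {
  "targets": [
    [[20,0,0,0,0],[20,0,0,0,0],[20,0,0,0,0],[20,0,0,0,0],[20,0,0,0,0]]
  ]
}}

```text
time: 24.13
tool_pos: [0.6245, 0.0042, 0.1428]
tool_rot: [0.0, 0.106, 0.994, -0.0]
contact_force: [-0.7, -0.5, -1.7]
gripper_width: 0.313
grasp_force: 59.2
```

```bash
python3 -c "
from h import *
go((.6252,.0045,.0657))
c=get_calibration('wrist')
f=grab_frame('wrist');save(f,'w8')
n,l,s,q=cv2.connectedComponentsWithStats((f.min(2)>140).astype(np.uint8))
for i in range(1,n):
    if s[i,4]>1300: print(q[i],s[i],atz('wrist',*q[i],.023,c).round(4))"
```

```text
at [0.6245 0.0042 0.1428] yaw y 77.87 tilt [-0.     -0.0001]
to (0.6252, 0.0045, 0.0657) mm [-0.7  0.5 77.1] frac [-0.0011  0.0008  0.1285]
[283.75416667 206.73625   ] [ 255  181   58   52 2400] [0.6238 0.0058 0.023 ]
[369.08723958 208.21614583] [ 342  182   55   54 2304] [0.6393 0.0715 0.023 ]
```

View pics/w8.png

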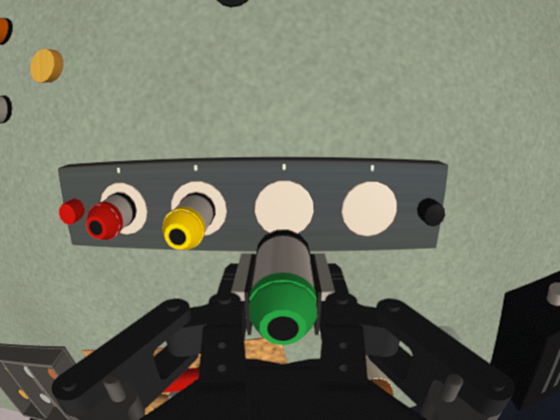

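Green is held upright. Red and yellow stand on their pads (120,208) and (198,207), and green's target pad is at (284,207). Lowering green now.

>>> {"api": "move_arm", "payload": {
  "targets": [
    [[20,-0.001,0.001,0.01,0],[20,0,0,0.025,0],[20,0,0,0.03,0],[20,0,0,0.025,0],[20,0,0,0.015,0]]
  ]
}}

```text
time: 24.6
tool_pos: [0.6242, 0.0052, 0.077]
tool_rot: [-0.002, 0.105, 0.994, 0.0]
contact_force: [-0.3, 0.4, -1.7]
gripper_width: 0.312
grasp_force: 59.2
```

>>> {"api": "move_arm", "payload": {
  "targets": [
    [[20,0,0,0,0],[20,0,0,0,0],[20,0,0,0,0],[20,0,0,0,0],[20,0,0,0,0]]
  ]
}}

```text
time: 25.02
tool_pos: [0.6264, 0.005, 0.081]
tool_rot: [0.001, 0.105, 0.994, -0.0]
contact_force: [0.2, 0.0, -1.0]
gripper_width: 0.312
grasp_force: 59.2
```

>>> {"api": "move_arm", "payload": {
  "targets": [
    [[20,0,0,0.006,0],[20,0,0,0.006,0],[20,0,0,0.006,0],[20,0,0,0.003,0],[20,0,0,0,0]]
  ]
}}

```text
time: 25.43
tool_pos: [0.6248, 0.0052, 0.066]
tool_rot: [-0.001, 0.105, 0.994, 0.0]
contact_force: [-0.6, 0.6, -0.2]
gripper_width: 0.313
grasp_force: 59.2
```

>>> {"api": "move_arm", "payload": {
  "targets": [
    [[20,0,0,0,0],[20,0,0,0,0],[20,0,0,0,0],[20,0,0,0,0],[20,0,0,0,0]]
  ]
}}

```text
time: 25.85
tool_pos: [0.6257, 0.0051, 0.0673]
tool_rot: [0.0, 0.105, 0.994, -0.0]
contact_force: [0.1, 0.1, -2.1]
gripper_width: 0.311
grasp_force: 59.2
```

```bash
python3 -c "
from h import *
go((.6252,.0047,.0657))"
```

```text
at [0.6257 0.0051 0.0673] yaw y 77.91 tilt [ 0.0003 -0.    ]
to (0.6252, 0.0047, 0.0657) mm [ 0.4 -0.5  1.6] frac [ 0.0006 -0.0008  0.0026]
```

>>> {"api": "move_arm", "payload": {
  "targets": [
    [[20,0,0,0.0027,0],[20,0,0,0,0],[20,0,0,0,0],[20,0,0,0,0],[20,0,0,0,0]]
  ]
}}

```text
time: 26.27
tool_pos: [0.6259, 0.0051, 0.0657]
tool_rot: [0.0, 0.105, 0.994, 0.0]
contact_force: [0.7, -0.4, 0.2]
gripper_width: 0.314
grasp_force: 59.2
```

>>> {"api": "move_arm", "payload": {
  "targets": [
    [[34,0,0,0,0],[38,0,0,0,0],[42,0,0,0,0],[42,0,0,0,0],[42,0,0,0,0]]
  ]
}}

```text
time: 26.68
tool_pos: [0.6254, 0.0051, 0.0653]
tool_rot: [-0.0, 0.105, 0.994, -0.0]
contact_force: [-0.1, -0.2, 0.3]
gripper_width: 0.417
grasp_force: 0.0
```

>>> {"api": "move_arm", "payload": {
  "targets": [
    [[42,0,0,-0.01,0],[42,0,0,-0.03,0],[42,0,0,-0.05,0],[42,0,0,-0.045,0],[42,0,0,-0.035,0]]
  ]
}}

```text
time: 27.1
tool_pos: [0.6262, 0.005, 0.1704]
tool_rot: [0.001, 0.105, 0.994, -0.0]
contact_force: [-0.1, -1.0, 0.4]
gripper_width: 0.419
grasp_force: 0.0
```

>>> {"api": "move_arm", "payload": {
  "targets": [
    [[42,0.0085,-0.0245,0,0],[42,0.017,-0.049,0,0],[55,0.017,-0.049,0,0],[55,0.017,-0.049,0,0],[55,0.017,-0.049,0,0]]
  ]
}}

```text
time: 27.52
tool_pos: [0.5514, -0.1158, 0.1669]
tool_rot: [-0.0, 0.105, 0.994, -0.0]
contact_force: [0.1, -0.8, 0.0]
gripper_width: 0.549
grasp_force: 0.0
```

>>> {"api": "move_arm", "payload": {
  "targets": [
    [[55,0.017,-0.049,0,0],[55,0.017,-0.049,0,0],[55,0.017,-0.049,0,0],[55,0.017,-0.049,0,0],[55,0.017,-0.049,0,0]]
  ]
}}

```text
time: 27.93
tool_pos: [0.4705, -0.2489, 0.1669]
tool_rot: [-0.0, 0.105, 0.994, 0.0]
contact_force: [0.3, 0.1, -0.4]
gripper_width: 0.549
grasp_force: 0.0
```

>>> {"api": "move_arm", "payload": {
  "targets": [
    [[55,0.0085,-0.0245,0,0],[55,0,0,0,0],[55,0,0,0,0],[55,0,0,0,0],[55,0,0,0,0]]
  ]
}}

```text
time: 28.35
tool_pos: [0.4644, -0.2601, 0.1672]
tool_rot: [-0.0, 0.105, 0.995, 0.0]
contact_force: [-0.3, -0.1, -0.2]
gripper_width: 0.55
grasp_force: 0.0
```

>>> {"api": "move_arm", "payload": {
  "targets": [
    [[55,0,0,0,0],[55,0,0,0,0],[55,0,0,0,0],[55,0,0,0,0],[55,0,0,0,0]]
  ]
}}

```text
time: 28.77
tool_pos: [0.4644, -0.2608, 0.1675]
tool_rot: [0.0, 0.105, 0.994, -0.0]
contact_force: [-0.5, -0.1, 0.2]
gripper_width: 0.552
grasp_force: 0.0
```

```bash
python3 -c "
from h import *
save(hole('wrist',(.4641,-.2608,.074)),'w9')
go((.4641,-.2608,.047))"
```

```text
pred 281.7531211877462 219.7939665245723 hole [284.64021164 220.03174603] 189 [ 0.4647 -0.2589  0.074 ]
at [ 0.4643 -0.2609  0.1675] yaw y 77.93 tilt [ 0.0001 -0.0001]
to (0.4641, -0.2608, 0.047) mm [  0.2   0.  120.5] frac [4.000e-04 1.000e-04 2.008e-01]
```

View pics/w9.png

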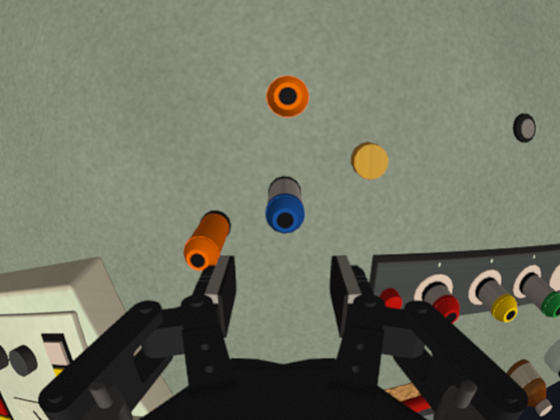

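Blue's hole is at (284,220), with an orange decoy to its left at (205,240). I'll grasp blue a little higher so the gripper clears the decoy.

>>> {"api": "move_arm", "payload": {
  "targets": [
    [[52,0,0.0017,0.015,0],[52,0,0,0.035,0],[52,0,0,0.045,0],[52,0,0,0.04,0],[52,0,0,0.027,0]]
  ]
}}

```text
time: 29.23
tool_pos: [0.463, -0.259, 0.067]
tool_rot: [-0.002, 0.105, 0.994, 0.001]
contact_force: [0.3, 0.0, 0.2]
gripper_width: 0.519
grasp_force: 0.0
```

>>> {"api": "move_arm", "payload": {
  "targets": [
    [[52,0,0,0.012,0],[52,0,0,0.006,0],[52,0,0,0.003,0],[52,0,0,0,0],[52,0,0,0,0]]
  ]
}}

```text
time: 29.65
tool_pos: [0.4652, -0.2606, 0.0589]
tool_rot: [0.001, 0.105, 0.994, -0.001]
contact_force: [-0.1, 1.2, 0.5]
gripper_width: 0.52
grasp_force: 0.0
```

>>> {"api": "move_arm", "payload": {
  "targets": [
    [[52,0,0,0,0],[52,0,0,0,0],[52,0,0,0,0],[52,0,0,0,0],[52,0,0,0,0]]
  ]
}}

```text
time: 30.07
tool_pos: [0.4645, -0.2601, 0.0579]
tool_rot: [0.0, 0.105, 0.994, -0.0]
contact_force: [-0.3, 0.0, 0.0]
gripper_width: 0.523
grasp_force: 0.0
```

>>> {"api": "move_arm", "payload": {
  "targets": [
    [[20,0,0,0,0],[20,0,0,0,0],[20,0,0,0,0],[20,0,0,0,0],[20,0,0,0,0]]
  ]
}}

```text
time: 30.48
tool_pos: [0.4646, -0.2601, 0.0579]
tool_rot: [0.0, 0.105, 0.994, -0.0]
contact_force: [-0.1, 0.5, 1.7]
gripper_width: 0.31
grasp_force: 59.1
```

>>> {"api": "move_arm", "payload": {
  "targets": [
    [[20,0,0,0,0],[20,0,0,0,0],[20,0,0,0,0],[20,0,0,0,0],[20,0,0,0,0]]
  ]
}}

```text
time: 30.9
tool_pos: [0.4645, -0.2601, 0.0579]
tool_rot: [0.0, 0.105, 0.994, -0.0]
contact_force: [0.1, 1.5, 3.0]
gripper_width: 0.315
grasp_force: 59.2
```

>>> {"api": "move_arm", "payload": {
  "targets": [
    [[20,0,0,-0.02,0],[20,0,0,-0.04,0],[20,0,0,-0.055,0],[20,0,0,-0.055,0],[20,0,0,-0.045,0]]
  ]
}}

```text
time: 31.32
tool_pos: [0.4643, -0.26, 0.189]
tool_rot: [0.0, 0.105, 0.994, -0.0]
contact_force: [0.7, -0.9, -1.2]
gripper_width: 0.307
grasp_force: 59.1
```

>>> {"api": "move_arm", "payload": {
  "targets": [
    [[20,0,0,-0.025,0],[20,0,0,-0.01,0],[20,-0.0071,0.025,0,0],[20,-0.01415,0.05,0,0],[20,-0.01415,0.05,0,0]]
  ]
}}

```text
time: 31.73
tool_pos: [0.5002, -0.1906, 0.2066]
tool_rot: [-0.001, 0.107, 0.994, 0.0]
contact_force: [1.0, -0.1, -1.4]
gripper_width: 0.311
grasp_force: 59.3
```

>>> {"api": "move_arm", "payload": {
  "targets": [
    [[20,-0.01415,0.05,0,0],[20,-0.01415,0.05,0,0],[20,-0.01415,0.05,0,0],[20,-0.01415,0.05,0,0],[20,-0.01415,0.05,0,0]]
  ]
}}

```text
time: 32.15
tool_pos: [0.5734, -0.0517, 0.206]
tool_rot: [-0.001, 0.105, 0.994, 0.0]
contact_force: [0.7, -0.2, -0.9]
gripper_width: 0.31
grasp_force: 59.3
```

>>> {"api": "move_arm", "payload": {
  "targets": [
    [[20,-0.01415,0.05,0,0],[20,-0.01415,0.05,0,0],[20,-0.01415,0.05,0,0],[20,-0.01415,0.05,0,0],[20,-0.0071,0.025,0,0]]
  ]
}}

```text
time: 32.57
tool_pos: [0.6395, 0.0735, 0.2059]
tool_rot: [-0.001, 0.104, 0.995, 0.0]
contact_force: [-0.8, -0.4, -1.5]
gripper_width: 0.31
grasp_force: 59.3
```

>>> {"api": "move_arm", "payload": {
  "targets": [
    [[20,0,0,0,0],[20,0,0,0,0],[20,0,0,0,0],[20,0,0,0,0],[20,0,0,0,0]]
  ]
}}

```text
time: 32.98
tool_pos: [0.6391, 0.0694, 0.2075]
tool_rot: [-0.0, 0.106, 0.994, -0.0]
contact_force: [-0.3, -0.2, -0.8]
gripper_width: 0.313
grasp_force: 59.3
```

>>> {"api": "move_arm", "payload": {
  "targets": [
    [[20,0,0,0,0],[20,0,0,0,0],[20,0,0,0,0],[20,0,0,0,0],[20,0,0,0,0]]
  ]
}}

```text
time: 33.4
tool_pos: [0.6395, 0.0705, 0.2077]
tool_rot: [0.0, 0.105, 0.994, 0.0]
contact_force: [0.2, -0.4, -0.6]
gripper_width: 0.315
grasp_force: 59.3
```

```bash
python3 -c "
from h import *
go((.6395,.0710,.0809))
c=get_calibration('wrist')
f=grab_frame('wrist');save(f,'w10')
n,l,s,q=cv2.connectedComponentsWithStats((f.min(2)>140).astype(np.uint8))
for i in range(1,n):
    if s[i,4]>1000: print(q[i],s[i],atz('wrist',*q[i],.023,c).round(4))"
```

```text
at [0.6395 0.0705 0.2077] yaw y 77.9 tilt [ 0.0001 -0.    ]
to (0.6395, 0.071, 0.0809) mm [1.000e-01 5.000e-01 1.268e+02] frac [1.000e-04 8.000e-04 2.114e-01]
[283.52817746 186.06714628] [ 261  164   46   45 1668] [0.6394 0.072  0.023 ]
[361.02225575 244.9064504 ] [ 311  192  105  100 2651] [0.7182 0.1381 0.023 ]
```

View pics/w10.png

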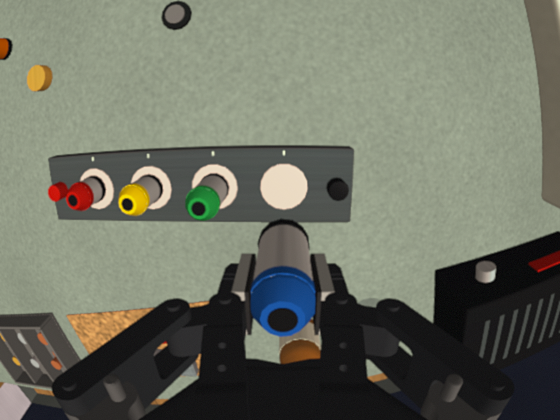

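Blue is held upright over the last pad (284,186), next to the black post (338,189). Lowering it in stages.

>>> {"api": "move_arm", "payload": {
  "targets": [
    [[20,0,0.001,0.015,0],[20,0,0,0.035,0],[20,0,0,0.045,0],[20,0,0,0.04,0],[20,0,0,0.025,0]]
  ]
}}

```text
time: 33.87
tool_pos: [0.6377, 0.0713, 0.1077]
tool_rot: [-0.002, 0.105, 0.994, -0.0]
contact_force: [-0.1, 0.2, -2.4]
gripper_width: 0.306
grasp_force: 59.3
```

>>> {"api": "move_arm", "payload": {
  "targets": [
    [[20,0,0,0.018,0],[20,0,0,0.01,0],[20,0,0,0,0],[20,0,0,0,0],[20,0,0,0,0]]
  ]
}}

```text
time: 34.28
tool_pos: [0.6408, 0.0712, 0.0967]
tool_rot: [0.001, 0.105, 0.994, 0.0]
contact_force: [-0.0, 1.0, -1.3]
gripper_width: 0.316
grasp_force: 59.3
```

>>> {"api": "move_arm", "payload": {
  "targets": [
    [[20,0,0,0,0],[20,0,0,0,0],[20,0,0,0,0],[20,0,0,0,0],[20,0,0,0,0]]
  ]
}}

```text
time: 34.7
tool_pos: [0.6397, 0.0712, 0.0951]
tool_rot: [0.0, 0.105, 0.994, 0.0]
contact_force: [-0.2, 0.0, -1.7]
gripper_width: 0.314
grasp_force: 59.3
```

>>> {"api": "move_arm", "payload": {
  "targets": [
    [[20,0,0,0.006,0],[20,0,0,0.006,0],[20,0,0,0.006,0],[20,0,0,0.003,0],[20,0,0,0,0]]
  ]
}}

```text
time: 35.12
tool_pos: [0.6391, 0.0712, 0.0813]
tool_rot: [-0.001, 0.105, 0.994, -0.0]
contact_force: [0.1, 0.2, -1.2]
gripper_width: 0.31
grasp_force: 59.4
```

>>> {"api": "move_arm", "payload": {
  "targets": [
    [[20,0,0,0,0],[20,0,0,0,0],[20,0,0,0,0],[20,0,0,0,0],[20,0,0,0,0]]
  ]
}}

```text
time: 35.53
tool_pos: [0.6397, 0.0712, 0.0824]
tool_rot: [0.0, 0.105, 0.994, 0.0]
contact_force: [-0.2, 0.2, -0.9]
gripper_width: 0.311
grasp_force: 59.4
```

Lower 1.5 mm, release, rise, move back toward the robot side and check.

>>> {"api": "move_arm", "payload": {
  "targets": [
    [[20,0,0,0.0025,0],[20,0,0,0,0],[20,0,0,0,0],[20,0,0,0,0],[20,0,0,0,0]]
  ]
}}

```text
time: 35.95
tool_pos: [0.6398, 0.0712, 0.0809]
tool_rot: [0.0, 0.105, 0.994, 0.0]
contact_force: [0.7, 0.3, -0.1]
gripper_width: 0.31
grasp_force: 59.5
```

>>> {"api": "move_arm", "payload": {
  "targets": [
    [[34,0,0,0,0],[38,0,0,0,0],[42,0,0,0,0],[42,0,0,0,0],[42,0,0,0,0]]
  ]
}}

```text
time: 36.37
tool_pos: [0.6396, 0.0712, 0.0808]
tool_rot: [0.0, 0.105, 0.994, -0.0]
contact_force: [-0.1, -0.7, -0.4]
gripper_width: 0.421
grasp_force: 0.0
```

>>> {"api": "move_arm", "payload": {
  "targets": [
    [[42,0,0,-0.01,0],[42,0,0,-0.03,0],[42,0,0,-0.05,0],[42,0,0,-0.05,0],[42,0,0,-0.04,0]]
  ]
}}

```text
time: 36.78
tool_pos: [0.6401, 0.0713, 0.1916]
tool_rot: [0.001, 0.105, 0.994, 0.0]
contact_force: [0.8, 0.2, 0.8]
gripper_width: 0.42
grasp_force: 0.0
```

>>> {"api": "move_arm", "payload": {
  "targets": [
    [[42,0.02,0,-0.02,0],[42,0.05,0,0,0],[42,0.06,0,0,0],[42,0.06,0,0,0],[42,0.05,0,0,0]]
  ]
}}

```text
time: 37.2
tool_pos: [0.4969, 0.1017, 0.201]
tool_rot: [-0.0, 0.105, 0.994, 0.0]
contact_force: [0.3, -0.4, -0.2]
gripper_width: 0.416
grasp_force: 0.0
```

>>> {"api": "move_arm", "payload": {
  "targets": [
    [[42,0.03,0,0,0],[42,0,0,0,0],[42,0,0,0,0],[42,0,0,0,0],[42,0,0,0,0]]
  ]
}}

```text
time: 37.62
tool_pos: [0.4823, 0.1049, 0.2012]
tool_rot: [0.0, 0.106, 0.994, 0.0]
contact_force: [0.2, 0.0, 0.4]
gripper_width: 0.423
grasp_force: 0.0
```

```bash
python3 -c "
from h import *
for X in((.5962,-.1283,.067),(.6108,-.0618,.077),(.6252,.0047,.087),(.6395,.071,.097)): f=hole('top',X)
s=cv2.resize(f[120:240,160:400],None,fx=3,fy=3,interpolation=cv2.INTER_CUBIC)
save(s,'top2'); print(state()['time'])"
```

```text
pred 329.1604165229362 177.68993447752814 hole [330. 178.] 21 [ 0.5956 -0.1298  0.067 ]
pred 292.42239097599185 169.03104170923805 hole [293. 169.] 21 [ 0.6108 -0.0628  0.077 ]
pred 254.8707433450748 160.29222023136194 hole [255.29166667 160.04166667] 24 [0.6256 0.004  0.087 ]
pred 216.59072195337347 151.41277327881303 hole [216.72413793 151.4137931 ] 29 [0.6395 0.0708 0.097 ]
37.8167
```

View pics/top2.png

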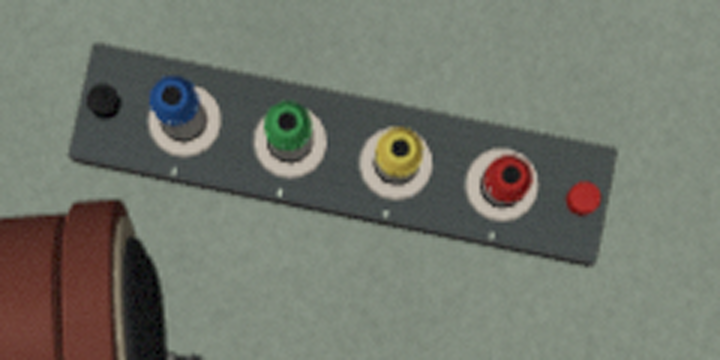

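The picture shows all four upright and centred on their pads to about 1–2 mm: blue (172,96) by the black post, then green, yellow and red (511,177) by the red post. The gripper is clear, so I'm handing in.

```bash
python3 -c "
from plant import job
print(job.job_done())"
```

```text
the job is handed in; nothing more can be done
None
```

I put all four objectives upright on their pads in order of length (red next to the red post, then yellow, green, and blue next to the black post), about 1–2 mm from centre in the last camera check, and handed the job in at about 38 s.

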